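# Pour bearings from a tray into a gravity feed channel

### The arm

A 7-joint arm with a two-finger parallel gripper is mounted at the origin on the work surface. World frame = base frame: x ahead of the robot, y to its left, z up, the work surface at z = 0. Lengths are in mm, angles in rad, forces in N, time in s.
With the tool pointing down it reaches from about 400 to 875 mm from the base axis. Payload 4.4 kg.
Tool frame: the origin (TCP) lies between the finger pads; the fingertips stand 22 mm ahead of it and the grasp point (between the pads) lies 3 mm ahead of it; z points along the fingers, y is the line along which they close (so a half turn about z gives the same grasp; the last joint's range is limited). The gripper opens to 85 mm and grips with 20 to 120 N. Pads are 22 mm wide; open, the fingers measure 114 mm over their backs; the gripper's body (76 mm by 85 mm) begins 54 mm behind the grasp point. The pads swing forward as they close: fully open they stand 13 mm farther back than shut.
Start: joints at [-1.168, 0.628, 0.038, 1.517, -0.027, 0.996, -0.02], TCP at [293.661, 579.897, 253.313] pointing down, gripper open.
Joint ranges: [-3.06, 3.06], [-0.37, 2.12], [-1.25, 1.32], [0.18, 2.47], [-1.1, 4.24], [0.23, 1.98], [-2.94, 2.94]. Speed limits (rad/s): [2.57, 2.57, 3.14, 3.14, 3.14, 3.14, 3.14].

### API

Orientations are given as [roll, pitch, yaw] about the fixed x, y, z axes, in that order (R = Rz(yaw) Ry(pitch) Rx(roll)).
In Python, from cell import ctrl gives the robot as it stands.
- The arm moves only by the tool step_arm, never from a script. Its argument "plan" is a list of rows, each an object of numbers: "dx", "dy", "dz": the shift along the tool's x, y, z scaled (see below); "ax", "ay", "az": the turn, a rotation vector about the tool's x, y, z scaled (see below); "gripper": the opening, from 0 (shut) to 1 (fully open). A call has 1 to 20 rows; each row shifts and turns the commanded pose from where the row before left it, along the tool's axes as they then stand; what a row does not reach is not made up. The controller multiplies each number of a shift by 0.3 m and each number of a turn by 90 degrees. A row lasts 1/8 s, in which the tool goes at most 62.5 mm and 10.7 degrees, less where a joint would pass 70% of its speed; a pose out of reach is approached as far as the arm can. A call with a number of a shift or a turn outside -1 to 1 is refused whole. A call with a gripper value outside its range is refused whole. The fingers move at their own pace and stop on an object; the grip force is fixed at half the most. Time passes only in rows, so rows that do not move let the fingers close. It gives the time, the measured TCP pose, the force, the opening and the grip force at its end, in the units of the state.
- ctrl.read_state(): the state, without advancing time (a new reading comes with each control period).
- ctrl.get_image(name): name is "scene" or "top" or "wrist"; returns a dict with "color" (400x640x3 uint8, red, green, blue), "range_z" (400x640 float32, mm along the optical axis (not along the pixel's ray), 0 where there is no reading), "fx", "fy", "cx", "cy" (pixels), "T" (4x4, takes a point from camera to world coordinates); the wrist camera has in their place "T_tool_cam" (4x4, takes a point from camera to tool coordinates, whose origin is the TCP and whose axes are the flange's). Camera axes: x right, y down, z forward; pixel columns grow to the right and rows downward; lengths in mm; the calibration is good to about 2 mm. A picture is of the moment at which its call begins: read the wrist's pose just before it.
- ctrl.finish_job(): hands the job in; it is judged then, once.
The state is a dict: "clock": time; "qpos": joint angles; "qd": joint speeds; "tau": joint torques, N m; "eef_pos": TCP position; "tool_rot": TCP orientation; "force": force on the tool from outside, world axes, zero at the start; "torque": the same for the moment, N m; "width": finger opening in mm; "gripper_force": force on a finger pad.
Only numpy, scipy, OpenCV 4.12 (cv2) and the standard library are available. Lean on these libraries where they do the work, as an engineer would, in place of code of your own. Each camera call takes 0.05 s, during which the arm holds its last target. There are 200 camera calls.

### The job

Load the three bearings into the sloping feed channel by tipping them out of their tray: carry the tray by its handle, push its narrow nose into the channel's mouth, keep its straight side pressed against the guide rail and tip it until all three have slid, flat and in single file, down into the channel. Do not touch the bearings with the fingers or disturb the other things on the bench; afterwards set the empty tray down flat on the bench and let go.

Things in the scene. Friction and masses are not known exactly. Their poses are not given: they have to be found in the camera images.
- tray: (All sizes in mm.) Sheet-steel tray, 178 long (x), 140 wide (y), about 0.3 kg; floor and walls 3 thick, walls 26 high. Origin: centre of underside; nose points along -x. Straight wall along the whole +y side (outer face y = +70). Back wall at x = +88. Wide part x = +15 to +88; from x = +15 to -51 the -y wall slants inward at 45 degrees to the nose. A black bar handle bridges the tray.
- tray_grip (a point): Centre of the tray's handle bar, at tray (22, 0, 61): the bar lies along the tray's y, 140 long, 16 thick (tray x), 22 high (z 50 to 72), on two posts at its ends, 33 clear of the bearings' tops.
- tray_nose (a point): Middle of the nose's tip at its underside, at tray (-90, 33, 0). The nose, tray x = -51 to -90, is 74 wide outside (y = -4 to +70) and 68 inside; its tip is open with no lip.
- channel: Straight sloping aluminium channel on a fixed stand. Origin: middle of the upper edge (mouth) of its floor, on the surface, 145 above the bench. x points UP the slope, out of the mouth; the floor runs down from x = 0 to an end stop (30 high) at x = -250, 27 degrees below level. z is square to the floor. Inside width 78 (y = -39 to +39).
- mouth (a point): Same point as the channel's origin. The channel's -y wall (5 thick, 30 high) starts here at x = 0; with the tray against the guide rail, its slanted wall runs up against the end of that wall when the nose is about 45 inside the mouth. The stand's base plate, 150 wide, lies under the channel.
- guide: Guide rail: flat steel plate, 8 thick, forming the channel's +y wall and reaching 80 beyond the mouth, up the slope. Same origin and axes as the channel; its face towards the channel is at y = +39, from x = -250 to +80 and z = -45 to +30. The tray's straight +y side goes against this face.
- bearing1: Steel ball bearing, 62 outer diameter, 14 thick, 0.155 kg, lying flat in the tray; all three are alike. Origin: centre of its underside. On the tray or channel it begins to slide at about 14 to 20 degrees of slope; now and then two wedge side by side in the narrowing part of the tray until it is tipped further or jogged.
- bearing2: Steel ball bearing, 62 outer diameter, 14 thick, 0.155 kg, lying flat in the tray; all three are alike. Origin: centre of its underside. On the tray or channel it begins to slide at about 14 to 20 degrees of slope; now and then two wedge side by side in the narrowing part of the tray until it is tipped further or jogged.
- bearing3: Steel ball bearing, 62 outer diameter, 14 thick, 0.155 kg, lying flat in the tray; all three are alike. Origin: centre of its underside. On the tray or channel it begins to slide at about 14 to 20 degrees of slope; now and then two wedge side by side in the narrowing part of the tray until it is tipped further or jogged.
- bearing1_mid (a point): Centre of that bearing.
- bearing2_mid (a point): Centre of that bearing.
- bearing3_mid (a point): Centre of that bearing.
- meter: Bystander: grey meter box 110 x 150 x 40 high, loose; origin at centre of its underside.
- flywheel: Bystander: dark steel flywheel, 110 diameter, 45 high with hub, loose; origin at centre of its underside.
- oil: Bystander: yellow bottle, 56 diameter, 130 high, loose; origin at centre of its underside.
- spanner: Bystander: loose steel spanner 190 long; origin under its middle.

How it is judged:
By the outcome, as a careful person would: the job done as asked, in the order asked, and still so for the second after the job is handed in, with the robot touching nothing.
It also fails if it takes over 72 s, if anything falls off the work surface, if the arm or the gripper's body presses on something with over 40 N, if the wrist force passes 120 N, or if a joint passes its speed limit or range.

## Working session

There is one attempt and no reset: what is moved stays moved. The work goes in short steps, Python scripts to look and compute and a tool call to move; the robot and the scene stay as the last step left them, time stands still between calls to the robot, and variables do not carry over. Pictures are saved under pics/ and viewed, at most 10 in all, crops included, and the job is handed in when it is done.

Besides the shell and the picture viewer there is one more tool, called after "Emit:" as a command line: name --argument value ..., lists and objects as JSON in quotes. step_arm: Moves the arm, as the interface text tells. Shifts and turns lie within -1 to 1; 1 stands for 0.3 m of shift or 90 degrees of turn. Its arguments: {"type":"object","properties":{"plan":{"type":"array"}},"required":["plan"]}

```bash
mkdir -p pics; ls
python3 - <<'E'
from cell import ctrl
import cv2,numpy as np
s=ctrl.read_state();print(s)
for n in("scene","top"):
    d=ctrl.get_image(n);np.savez(n+".npz",**d);cv2.imwrite(f"pics/{n}0.png",d["color"][...,::-1]);print(n,d["fx"],d["cx"],d["cy"],np.round(d["T"],3).tolist())
E
```

```text
pics
{'clock': 0.0, 'qpos': array([-1.16779554,  0.62934739,  0.03842751,  1.51837597, -0.02697283,
        0.99627085, -0.02002538]), 'qd': array([-0.00040745, -0.00111013,  0.00088905,  0.00040422, -0.00106619,
        0.00150497, -0.00195163]), 'tau': array([ 5.38365439e-04, -5.63408375e+01,  1.22680720e+00, -1.93446225e+01,
        1.11327539e-02,  1.05422043e-02, -1.77146029e-05]), 'eef_pos': array([293.39235694, 579.36918237, 252.38540864]), 'tool_rot': array([-3.13970917e+00,  3.93039442e-05,  2.67279282e+00]), 'force': array([-0.56512266, -1.16621425, -0.18599418]), 'torque': array([-0.00262615,  0.03613243, -0.00988583]), 'gripper_force': 0.0, 'width': 85.65677835708492}
scene 432.10120309033704 314.1690535781144 198.15568310304465 [[-0.86, 0.405, -0.31, 925.085], [0.509, 0.672, -0.538, 613.294], [-0.01, -0.621, -0.784, 940.733], [0.0, 0.0, 0.0, 1.0]]
top 501.2124352523939 324.19516012380024 198.5460094607673 [[0.003, -0.978, 0.21, 310.861], [-1.0, -0.003, 0.001, 51.865], [-0.0, -0.21, -0.978, 1368.816], [0.0, 0.0, 0.0, 1.0]]
```

View pics/scene0.png

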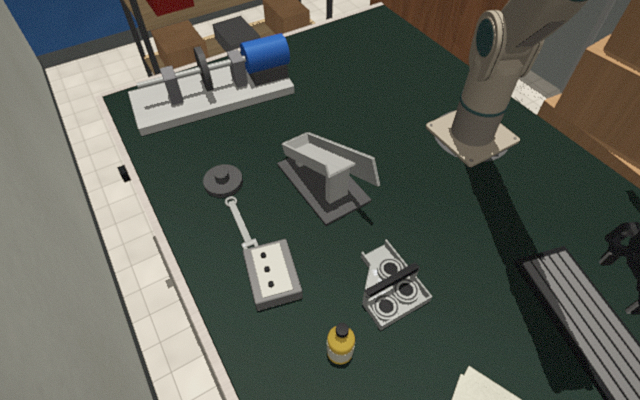

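View pics/top0.png

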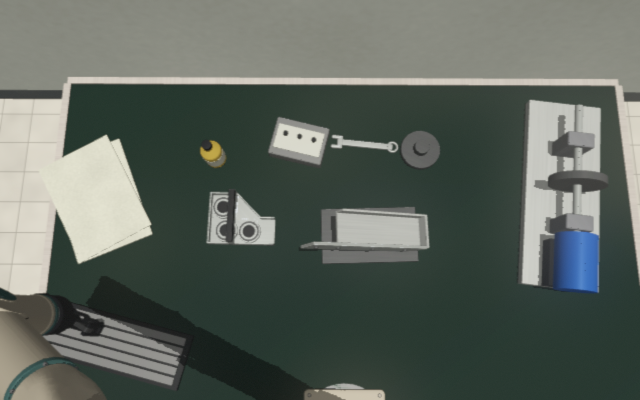

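The scene shows tray, bottle, meter, spanner, flywheel and channel. In the top view the tray is at about (240,218) with its nose to the right (world -y) and its straight side at row 243. The channel mouth is at about (337,230), and the guide rail runs along row 245. Next I measure both from depth.

```bash
cat > h.py <<'E'
import numpy as np,cv2
def cloud(d,T=None):
    z=d["range_z"];v,u=np.mgrid[:z.shape[0],:z.shape[1]]
    P=np.stack([(u-d["cx"])/d["fx"]*z,(v-d["cy"])/d["fy"]*z,z,np.ones_like(z)],-1)
    W=(P@(d["T"] if T is None else T).T)[...,:3]; W[z==0]=np.nan; return W
E
python3 - <<'E'
from h import *
np.set_printoptions(precision=1,suppress=True)
d=np.load("top.npz");W=cloud(d)
t=W[180:255,195:285].reshape(-1,3)
print("bench z",np.nanmedian(W[300:330,300:380,2]))
for lo,hi in((15,35),(50,90)):
    m=t[(t[:,2]>lo)&(t[:,2]<hi)]
    print(lo,len(m),m.min(0),m.max(0),cv2.minAreaRect(m[:,:2].astype(np.float32)),np.median(m[:,2]))
c=W[200:270,295:435].reshape(-1,3)
m=c[c[:,2]>25];print("ch",m.min(0),m.max(0),cv2.minAreaRect(m[:,:2].astype(np.float32)))
# floor
f=W[222:238,345:415].reshape(-1,3);A=np.c_[f[:,:2],np.ones(len(f))]
p,*_=np.linalg.lstsq(A,f[:,2],rcond=None);print("floor plane",p*[1000,1000,1],"slope",np.degrees(np.arctan(np.hypot(*p[:2]))),np.degrees(np.arctan2(p[1],p[0])),"res",np.std(A@p-f[:,2]))
for r in (226,232): print([tuple(W[r,k].round(0)) for k in range(328,346,1)])
for k in range(305,425,10): print(k,W[236:254,k,0].round(0),W[236:254,k,2].round(0))
col=cv2.resize(d["color"][175:275,190:440],None,fx=3.2,fy=3.2,interpolation=cv2.INTER_CUBIC);cv2.imwrite("pics/crop.png",col[...,::-1])
E
```

```text
bench z 0.26504447116087704
15 1151 [474.4 189.6  15. ] [617.7 368.6  34.7] ((546.0435180664062, 278.538818359375), (178.27056884765625, 141.45179748535156), 89.23944854736328) 19.420737108152025
50 394 [476.2 291.1  50. ] [616.  310.   83.3] ((546.05078125, 301.1764831542969), (17.98697853088379, 139.99119567871094), 89.00309753417969) 72.10268133995146
ch [ 447.4 -221.1   25.1] [551.  109.7 209.5] ((499.7911376953125, -55.09748840332031), (95.42916870117188, 332.4353942871094), 2.098919153213501)
 ** On entry to DLASCL parameter number  4 had an illegal value
 ** On entry to DLASCL parameter number  4 had an illegal valueTraceback (most recent call last):
  File "<stdin>", line 13, in <module>
    x, resids, rank, s = _umath_linalg.lstsq(a, b, rcond,
                         ~~~~~~~~~~~~~~~~~~~^^^^^^^^^^^^^
                                             signature=signature)
                                             ^^^^^^^^^^^^^^^^^^^^
    raise LinAlgError("SVD did not converge in Linear Least Squares")
numpy.linalg.LinAlgError: SVD did not converge in Linear Least Squares
```

Run:
```python
from h import *
np.set_printoptions(precision=1,suppress=True,linewidth=200)
d=np.load("top.npz");W=cloud(d)
f=W[222:238,345:415].reshape(-1,3);f=f[np.isfinite(f).all(1)]
for _ in range(3):
    A=np.c_[f[:,:2],np.ones(len(f))];p,*_=np.linalg.lstsq(A,f[:,2],rcond=None);r=A@p-f[:,2];f=f[abs(r)<max(3,1.5*r.std())]
print("floor plane",p*[1000,1000,1],"slope",np.degrees(np.arctan(np.hypot(*p[:2]))),"dir",np.degrees(np.arctan2(p[1],p[0])),"res",r.std())
print([tuple(W[230,k].round(0)) for k in range(328,346,1)])
# guide top edge + far wall top edge
c=W[200:270,295:435].reshape(-1,3);c=c[np.isfinite(c).all(1)]
h=c[:,2]-(c[:,:2]@p[:2]+p[2])
h*=np.cos(np.radians(27))
g=c[(h>25)&(h<34)&(c[:,0]<480)]
q=np.polyfit(g[:,1],g[:,0],1);print("guide top",q,g.min(0),g.max(0),len(g))
for y0 in range(-200,110,40):
    s=g[abs(g[:,1]-y0)<20];print(y0,s[:,0].min(),s[:,0].max())
w=c[(h>25)&(h<34)&(c[:,0]>500)];print("far wall",np.polyfit(w[:,1],w[:,0],1),w.min(0),w.max(0))
t=W[180:255,195:285].reshape(-1,3)
b=t[(t[:,2]>66)&(t[:,2]<78)];print("bar fit y(x)",np.polyfit(b[:,0],b[:,1],1),b.mean(0))
s=t[(t[:,2]>20)&(t[:,2]<30)&(t[:,0]<485)];print("straight wall x(y)",np.polyfit(s[:,1],s[:,0],1),s.min(0),s.max(0))
```

```text
floor plane [-27.5 510.9 148.7] slope 27.095142407601738 dir 93.08292620978334 res 1.5769629271618404
[(np.float64(514.0), np.float64(43.0), np.float64(16.0)), (np.float64(515.0), np.float64(40.0), np.float64(13.0)), (np.float64(515.0), np.float64(37.0), np.float64(13.0)), (np.float64(515.0), np.float64(34.0), np.float64(11.0)), (np.float64(515.0), np.float64(32.0), np.float64(11.0)), (np.float64(515.0), np.float64(29.0), np.float64(9.0)), (np.float64(515.0), np.float64(26.0), np.float64(12.0)), (np.float64(515.0), np.float64(23.0), np.float64(11.0)), (np.float64(516.0), np.float64(21.0), np.float64(9.0)), (np.float64(495.0), np.float64(21.0), np.float64(147.0)), (np.float64(495.0), np.float64(19.0), np.float64(145.0)), (np.float64(495.0), np.float64(16.0), np.float64(146.0)), (np.float64(496.0), np.float64(14.0), np.float64(141.0)), (np.float64(495.0), np.float64(11.0), np.float64(143.0)), (np.float64(496.0), np.float64(9.0), np.float64(138.0)), (np.float64(496.0), np.float64(6.0), np.float64(138.0)), (np.float64(497.0), np.float64(4.0), np.float64(134.0)), (np.float64(496.0), np.float64(1.0), np.float64(140.0))]
guide top [ -0.  457.4] [ 451.5 -220.9   52.4] [477.8  76.5 209.5] 386
-200 459.1709102627216 477.6485488656908
-160 459.05789891028644 466.8747976642628
-120 456.968761222764 465.06331202499086
-80 456.216898110867 464.1866877270809
-40 454.53606930901105 463.31442314439255
0 454.07665290560544 461.3802591737475
40 451.8115238556899 460.60552856340473
80 451.548334967414 458.1984856234333
far wall [  0.1 547.1] [ 500.6 -220.1   52. ] [551.   12.  171.8]
bar fit y(x) [ -0.  310.9] [545.2 300.5  72.5]
straight wall x(y) [  0. 472.] [474.4 190.3  20.1] [484.9 368.6  29.8]
```

Run:
```python
from h import *
np.set_printoptions(precision=4,suppress=True,linewidth=200)
d=np.load("top.npz");W=cloud(d)
p=np.array([-.0275,.5109,148.7])
c=W[200:270,295:435].reshape(-1,3);c=c[np.isfinite(c).all(1)]
h=(c[:,2]-(c[:,:2]@p[:2]+p[2]))*.891
def fit(m):
    for _ in range(4):
        q=np.polyfit(m[:,1],m[:,0],1);r=np.polyval(q,m[:,1])-m[:,0];m=m[abs(r)<max(4.5,2*r.std())]
    return q,r.std(),len(m),-np.degrees(np.arctan(q[0]))
print("guide",fit(c[(h>25)&(h<34)&(c[:,0]<470)]))
print("wall",fit(c[(h>25)&(h<34)&(c[:,0]>530)]))
# lower world outline fits: inner face of guide (floor edge)
t=W[180:255,195:285].reshape(-1,3)
b=t[(t[:,2]>66)&(t[:,2]<78)];print("bar",np.polyfit(b[:,0],b[:,1],1),b.mean(0))
s=t[(t[:,2]>20)&(t[:,2]<30)&(t[:,0]<485)];print("straight",fit(s))
```

```text
guide (array([ -0.0307, 457.5288]), np.float64(2.402992757769474), 375, np.float64(1.75871457168781))
wall (array([ -0.0285, 542.0212]), np.float64(1.7943473584754437), 197, np.float64(1.632103422501837))
bar [ -0.0191 310.9302] [545.2162 300.5361  72.5057]
straight (array([  0.0181, 472.3661]), np.float64(1.022715484695684), 81, np.float64(-1.0345109275571724))
```

Channel yaw is +1.7° and the mouth is at about (500, 20, 145). Tray yaw is -1.05° and the bar centre is at about (546, 300.7, 61). Widths and heights match the given sizes, so I'm moving over the handle.

Emit:
step_arm --plan '[{"az": -0.096, "gripper": 1}, {"az": -0.096, "gripper": 1}, {"az": -0.095, "gripper": 1}, {"dx": -0.086, "dy": -0.091, "dz": 0.034, "gripper": 1}, {"dx": -0.086, "dy": -0.091, "dz": 0.034, "gripper": 1}, {"dx": -0.086, "dy": -0.091, "dz": 0.034, "gripper": 1}, {"dx": -0.086, "dy": -0.091, "dz": 0.034, "gripper": 1}, {"dx": -0.086, "dy": -0.091, "dz": 0.034, "gripper": 1}, {"dx": -0.086, "dy": -0.091, "dz": 0.034, "gripper": 1}, {"dx": -0.086, "dy": -0.091, "dz": 0.034, "gripper": 1}, {"dx": -0.086, "dy": -0.091, "dz": 0.034, "gripper": 1}, {"dx": -0.086, "dy": -0.091, "dz": 0.034, "gripper": 1}, {"dx": -0.086, "dy": -0.091, "dz": 0.034, "gripper": 1}, {"gripper": 1}, {"gripper": 1}]'

```text
invalid input
```

```bash
cat >> h.py <<'E'
from scipy.spatial.transform import Rotation as Ro
def pose(s):
    T=np.eye(4);T[:3,:3]=Ro.from_euler("xyz",s["tool_rot"]).as_matrix();T[:3,3]=s["eef_pos"];return T
E
python3 - <<'E'
from h import *
from cell import ctrl
np.set_printoptions(precision=3,suppress=True,linewidth=200)
s=ctrl.read_state();print(s["clock"],s["eef_pos"],np.degrees(s["tool_rot"]),s["qpos"],s["width"])
d=ctrl.get_image("wrist");cv2.imwrite("pics/w1.png",d["color"][...,::-1])
W=cloud(d,pose(s)@d["T_tool_cam"]).reshape(-1,3);W=W[np.isfinite(W).all(1)]
b=W[(W[:,2]>64)&(W[:,2]<80)&(abs(W[:,0]-546)<85)&(abs(W[:,1]-301)<25)]
print("bar",len(b),b.min(0),b.max(0),cv2.minAreaRect(b[:,:2].astype(np.float32)),np.median(b,0))
E
```

```text
0.1 [293.421 579.403 252.457] [-179.899   -0.     153.137] [-1.168  0.629  0.038  1.518 -0.027  0.996 -0.02 ] 85.69941321841367Traceback (most recent call last):
  File "<stdin>", line 8, in <module>
    return umr_minimum(a, axis, None, out, keepdims, initial, where)
ValueError: zero-size array to reduction operation minimum which has no identity
```

View pics/w1.png

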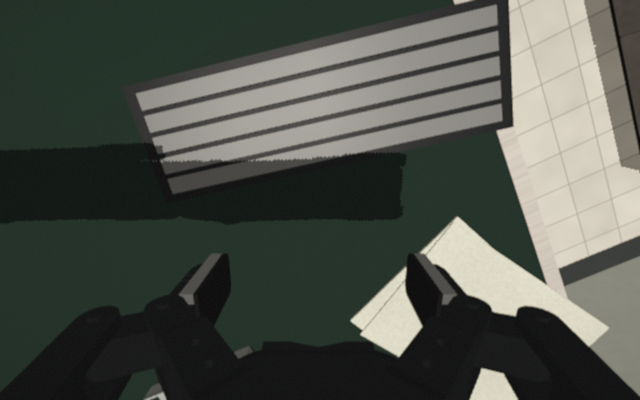

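The move was refused, so the wrist picture only shows the start place, with the fingers at (205,290) and (430,290). The rows probably need every key, so I'm resending with all of them.

Emit:
step_arm --plan '[{"dx": 0, "dy": 0, "dz": 0, "ax": 0, "ay": 0, "az": -0.096, "gripper": 1}, {"dx": 0, "dy": 0, "dz": 0, "ax": 0, "ay": 0, "az": -0.096, "gripper": 1}, {"dx": 0, "dy": 0, "dz": 0, "ax": 0, "ay": 0, "az": -0.095, "gripper": 1}, {"dx": -0.086, "dy": -0.091, "dz": 0.034, "ax": 0, "ay": 0, "az": 0, "gripper": 1}, {"dx": -0.086, "dy": -0.091, "dz": 0.034, "ax": 0, "ay": 0, "az": 0, "gripper": 1}, {"dx": -0.086, "dy": -0.091, "dz": 0.034, "ax": 0, "ay": 0, "az": 0, "gripper": 1}, {"dx": -0.086, "dy": -0.091, "dz": 0.034, "ax": 0, "ay": 0, "az": 0, "gripper": 1}, {"dx": -0.086, "dy": -0.091, "dz": 0.034, "ax": 0, "ay": 0, "az": 0, "gripper": 1}, {"dx": -0.086, "dy": -0.091, "dz": 0.034, "ax": 0, "ay": 0, "az": 0, "gripper": 1}, {"dx": -0.086, "dy": -0.091, "dz": 0.034, "ax": 0, "ay": 0, "az": 0, "gripper": 1}, {"dx": -0.086, "dy": -0.091, "dz": 0.034, "ax": 0, "ay": 0, "az": 0, "gripper": 1}, {"dx": -0.086, "dy": -0.091, "dz": 0.034, "ax": 0, "ay": 0, "az": 0, "gripper": 1}, {"dx": -0.086, "dy": -0.091, "dz": 0.034, "ax": 0, "ay": 0, "az": 0, "gripper": 1}, {"dx": 0, "dy": 0, "dz": 0, "ax": 0, "ay": 0, "az": 0, "gripper": 1}, {"dx": 0, "dy": 0, "dz": 0, "ax": 0, "ay": 0, "az": 0, "gripper": 1}]'

```text
clock: 2.02
eef_pos: [546.1, 302.9, 151.1]
tool_rot: [3.141, -0.001, 3.124]
force: [-1.4, 0.9, -0.2]
width: 85.4
gripper_force: 0.0
```

```bash
cat > look.py <<'E'
from h import *
from cell import ctrl
np.set_printoptions(precision=3,suppress=True,linewidth=200)
s=ctrl.read_state();print(s["clock"],s["eef_pos"],np.degrees(s["tool_rot"]),s["qpos"],s["width"],s["force"])
d=ctrl.get_image("wrist");cv2.imwrite("pics/w2.png",d["color"][...,::-1])
W=cloud(d,pose(s)@d["T_tool_cam"]).reshape(-1,3);W=W[np.isfinite(W).all(1)]
b=W[(W[:,2]>64)&(W[:,2]<80)&(abs(W[:,0]-546)<85)&(abs(W[:,1]-301)<25)]
print("bar",len(b),b.min(0),b.max(0),cv2.minAreaRect(b[:,:2].astype(np.float32)),np.median(b,0))
E
python3 look.py
```

```text
2.025 [546.1   302.949 151.125] [179.962  -0.057 178.983] [-0.49   0.712 -0.1    1.683  0.094  0.751  0.918] 85.43354730284493 [-1.352  0.869 -0.242]
bar 4177 [476.223 293.167  66.885] [616.258 311.06   72.658] ((546.25341796875, 301.9858703613281), (16.039953231811523, 139.84230041503906), 89.11091613769531) [536.486 302.082  70.589]
```

Emit:
step_arm --plan '[{"dx": 0, "dy": -0.003, "dz": 0.07, "ax": 0, "ay": 0, "az": 0, "gripper": 1}, {"dx": 0, "dy": 0, "dz": 0.07, "ax": 0, "ay": 0, "az": 0, "gripper": 1}, {"dx": 0, "dy": 0, "dz": 0.07, "ax": 0, "ay": 0, "az": 0, "gripper": 1}, {"dx": 0, "dy": 0, "dz": 0.05, "ax": 0, "ay": 0, "az": 0, "gripper": 1}, {"dx": 0, "dy": 0, "dz": 0.028, "ax": 0, "ay": 0, "az": 0, "gripper": 1}, {"dx": 0, "dy": 0, "dz": 0, "ax": 0, "ay": 0, "az": 0, "gripper": 1}, {"dx": 0, "dy": 0, "dz": 0, "ax": 0, "ay": 0, "az": 0, "gripper": 0}, {"dx": 0, "dy": 0, "dz": 0, "ax": 0, "ay": 0, "az": 0, "gripper": 0}, {"dx": 0, "dy": 0, "dz": 0, "ax": 0, "ay": 0, "az": 0, "gripper": 0}, {"dx": 0, "dy": 0, "dz": 0, "ax": 0, "ay": 0, "az": 0, "gripper": 0}, {"dx": 0, "dy": 0, "dz": 0, "ax": 0, "ay": 0, "az": 0, "gripper": 0}, {"dx": 0, "dy": 0, "dz": 0, "ax": 0, "ay": 0, "az": 0, "gripper": 0}, {"dx": 0, "dy": 0, "dz": 0, "ax": 0, "ay": 0, "az": 0, "gripper": 0}, {"dx": 0, "dy": 0, "dz": 0, "ax": 0, "ay": 0, "az": 0, "gripper": 0}]'

```text
clock: 3.82
eef_pos: [546.9, 301.4, 65.3]
tool_rot: [3.142, 0.0, 3.124]
force: [-0.6, -1.0, 5.7]
width: 15.2
gripper_force: 60.4
```

```bash
cat > plan.py <<'E'
from h import *
M=np.array([499.9,20,145.]);F=np.array([[0,1,0],[1,0,0],[0,0,-1.]])
G=np.array([22,-.7,65.3])
def tgt(d,g,c,tilt,yaw=1.7,M=M):
    R=Ro.from_euler("xyz",[0,-tilt,0],degrees=True).as_matrix()
    R=Ro.from_euler("z",90+yaw,degrees=True).as_matrix()@R
    return R@F, M+[0,0,c]+R@(G-np.array([-90+d,31+g,0]))
def rows(A,B,n):
    K=Ro.from_matrix(A[0]);rv=(K.inv()*Ro.from_matrix(B[0])).as_rotvec();out=[]
    for i in range(n):
        R=K*Ro.from_rotvec(rv*i/n)
        out.append(np.r_[R.inv().apply((B[1]-A[1])/n)/300,np.degrees(rv/n)/90])
    return np.array(out)
def now():
    from cell import ctrl
    s=ctrl.read_state();T=pose(s);return T[:3,:3],T[:3,3],s
E
python3 - <<'E'
from plan import *
np.set_printoptions(precision=4,suppress=True,linewidth=200)
R,p,s=now()
a=tgt(-25,5,12,0);print("A",a[1],"from",p)
up=(R,p+[0,0,a[1][2]-p[2]])
print(rows((R,p),up,1)[0]);print(rows(up,a,1)[0]*1)
for t in(0,12,27,32): print(t,tgt(35,0,2,t)[1])
E
```

```text
A [532.5196 158.0285 222.3   ] from [546.8767 301.3782  65.2966]
[-0.0002  0.     -0.5233  0.      0.      0.    ]
[ 0.0392 -0.4786 -0.0001  0.0001  0.0002 -0.0304]
0 [529.3017  97.9065 212.3   ]
12 [529.7544  82.654  226.8822]
27 [530.4302  59.8852 240.14  ]
32 [530.6754  51.6229 243.1813]
```

Emit:
step_arm --plan '[{"dx": 0, "dy": 0, "dz": -0.02, "ax": 0, "ay": 0, "az": 0, "gripper": 0}, {"dx": 0, "dy": 0, "dz": -0.05, "ax": 0, "ay": 0, "az": 0, "gripper": 0}, {"dx": 0, "dy": 0, "dz": -0.07, "ax": 0, "ay": 0, "az": 0, "gripper": 0}, {"dx": 0, "dy": 0, "dz": -0.07, "ax": 0, "ay": 0, "az": 0, "gripper": 0}, {"dx": 0, "dy": 0, "dz": -0.07, "ax": 0, "ay": 0, "az": 0, "gripper": 0}, {"dx": 0, "dy": 0, "dz": -0.07, "ax": 0, "ay": 0, "az": 0, "gripper": 0}, {"dx": 0, "dy": 0, "dz": -0.07, "ax": 0, "ay": 0, "az": 0, "gripper": 0}, {"dx": 0, "dy": 0, "dz": -0.05, "ax": 0, "ay": 0, "az": -0.01, "gripper": 0}, {"dx": 0, "dy": 0, "dz": -0.03, "ax": 0, "ay": 0, "az": -0.01, "gripper": 0}, {"dx": 0, "dy": 0, "dz": -0.023, "ax": 0, "ay": 0, "az": -0.01, "gripper": 0}, {"dx": 0, "dy": 0, "dz": 0, "ax": 0, "ay": 0, "az": 0, "gripper": 0}, {"dx": 0, "dy": 0, "dz": 0, "ax": 0, "ay": 0, "az": 0, "gripper": 0}]'

```text
clock: 5.32
eef_pos: [546.3, 301.2, 221.1]
tool_rot: [-3.141, -0.001, -3.112]
force: [0.2, 0.0, -8.0]
width: 14.8
gripper_force: 59.0
```

Run:
```python
from plan import *
np.set_printoptions(precision=4,suppress=True,linewidth=200)
R,p,s=now();a=tgt(-25,5,12,0)
print(p,np.degrees(s["tool_rot"]),s["force"],s["torque"],s["width"]);print(rows((R,p),a,1)[0])
```

```text
[546.293  301.1617 221.0914] [-179.9623   -0.0729 -178.3312] [ 0.2325  0.029  -8.0266] [-0.0347 -0.0159 -0.0225] 14.845080026402576
[ 0.0598 -0.4756 -0.0036 -0.0004 -0.0008 -0.0003]
```

Emit:
step_arm --plan '[{"dx": 0.006, "dy": -0.02, "dz": 0, "ax": 0, "ay": 0, "az": 0, "gripper": 0}, {"dx": 0.006, "dy": -0.04, "dz": 0, "ax": 0, "ay": 0, "az": 0, "gripper": 0}, {"dx": 0.006, "dy": -0.06, "dz": 0, "ax": 0, "ay": 0, "az": 0, "gripper": 0}, {"dx": 0.006, "dy": -0.07, "dz": 0, "ax": 0, "ay": 0, "az": 0, "gripper": 0}, {"dx": 0.006, "dy": -0.07, "dz": 0, "ax": 0, "ay": 0, "az": 0, "gripper": 0}, {"dx": 0.006, "dy": -0.07, "dz": 0, "ax": 0, "ay": 0, "az": 0, "gripper": 0}, {"dx": 0.006, "dy": -0.06, "dz": 0, "ax": 0, "ay": 0, "az": 0, "gripper": 0}, {"dx": 0.006, "dy": -0.05, "dz": 0, "ax": 0, "ay": 0, "az": 0, "gripper": 0}, {"dx": 0.006, "dy": -0.03, "dz": -0.004, "ax": 0, "ay": 0, "az": 0, "gripper": 0}, {"dx": 0.006, "dy": -0.006, "dz": 0, "ax": 0, "ay": 0, "az": 0, "gripper": 0}, {"dx": 0, "dy": 0, "dz": 0, "ax": 0, "ay": 0, "az": 0, "gripper": 0}, {"dx": 0, "dy": 0, "dz": 0, "ax": 0, "ay": 0, "az": 0, "gripper": 0}]'

```text
clock: 6.82
eef_pos: [532.9, 159.2, 223.0]
tool_rot: [3.141, 0.0, -3.111]
force: [0.7, 0.1, -7.3]
width: 15.1
gripper_force: 59.0
```

Run:
```python
from plan import *
from cell import ctrl
np.set_printoptions(precision=4,suppress=True,linewidth=200)
R,p,s=now();print(p,np.degrees(s["tool_rot"]),s["force"])
d=ctrl.get_image("top");np.savez("top1.npz",**d);W=cloud(d).reshape(-1,3)
v=(W-M)@Ro.from_euler("z",91.7,degrees=True).as_matrix()  # channel heading frame: x out of mouth, y to guide, z up
m=v[(v[:,0]>22)&(v[:,0]<200)&(v[:,1]>-120)&(v[:,1]<36)&(v[:,2]>28)&(v[:,2]<46)]
print("tray rim",m.min(0),m.max(0))
m=v[(v[:,0]>-70)&(v[:,0]<20)&(abs(v[:,1]-43)<9)];print("guide",m[:,1].min(),m[:,1].max())
h=v[:,2]*.891-v[:,0]*.454
m=v[(h>25)&(h<34)&(v[:,0]<90)&(v[:,0]>-230)&(v[:,1]>25)&(v[:,1]<60)];print("guide top med y",np.median(m[:,1]),np.polyfit(m[:,0],m[:,1],1))
cv2.imwrite("pics/t1.png",cv2.resize(d["color"][170:270,240:440],None,fx=4,fy=4,interpolation=cv2.INTER_CUBIC)[...,::-1])
d=ctrl.get_image("scene");cv2.imwrite("pics/s1.png",cv2.resize(d["color"][100:300,230:470],None,fx=3,fy=3,interpolation=cv2.INTER_CUBIC)[...,::-1])
```

```text
[532.8504 159.1528 223.0053] [ 179.9587    0.0117 -178.2561] [ 0.7108  0.0727 -7.3134]
tray rim [ 27.4751 -44.8242  28.0339] [198.9487  33.4635  43.5055]
guide 34.20636583107232 51.93953306993372
guide top med y 42.97826846866046 [-0.0003 42.8542]
```

View pics/t1.png

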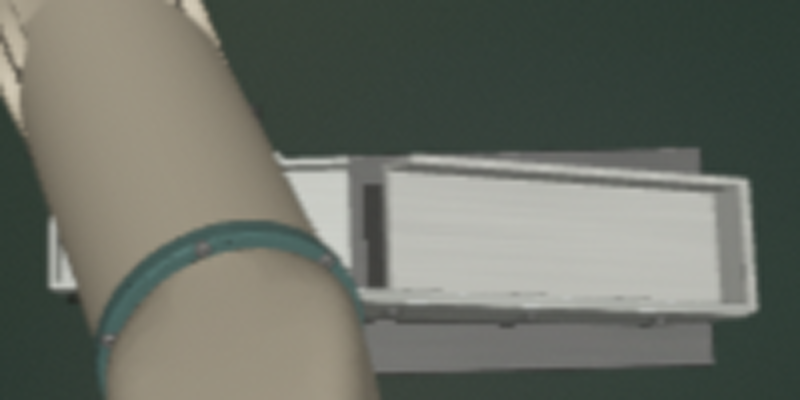

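View pics/s1.png

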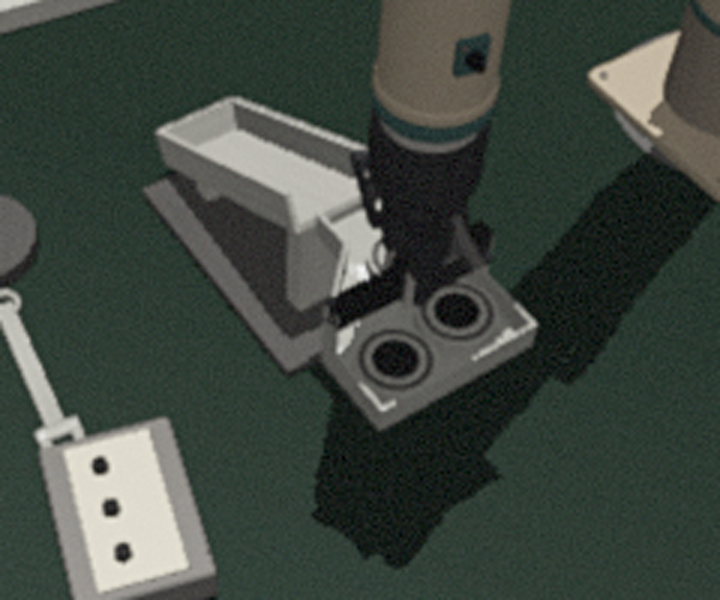

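The top view shows the nose tip just short of the mouth (column 350 against 365) and level with the channel. The scene view shows the tray level with the bearings in it and clear of the guide. Measured gap to the guide is about 5 mm.

Run:
```python
from plan import *
np.set_printoptions(precision=4,suppress=True,linewidth=200)
R,p,s=now();c=(R,p)
for q in((-25,.5,5,0),(35,.5,5,0)):
    b=tgt(*q);print(q,rows(c,b,1)[0]);c=b
```

```text
(-25, 0.5, 5, 0) [ 0.0162 -0.0028  0.0256  0.0003  0.0001  0.0003]
(35, 0.5, 5, 0) [-0.  -0.2  0.   0.   0.   0. ]
```

Emit:
step_arm --plan '[{"dx": 0.008, "dy": 0, "dz": 0.008, "ax": 0, "ay": 0, "az": 0, "gripper": 0}, {"dx": 0.008, "dy": 0, "dz": 0.012, "ax": 0, "ay": 0, "az": 0, "gripper": 0}, {"dx": 0, "dy": -0.01, "dz": 0.006, "ax": 0, "ay": 0, "az": 0, "gripper": 0}, {"dx": 0, "dy": -0.02, "dz": 0, "ax": 0, "ay": 0, "az": 0, "gripper": 0}, {"dx": 0, "dy": -0.03, "dz": 0, "ax": 0, "ay": 0, "az": 0, "gripper": 0}, {"dx": 0, "dy": -0.03, "dz": 0, "ax": 0, "ay": 0, "az": 0, "gripper": 0}, {"dx": 0, "dy": -0.03, "dz": 0, "ax": 0, "ay": 0, "az": 0, "gripper": 0}, {"dx": 0, "dy": -0.03, "dz": 0, "ax": 0, "ay": 0, "az": 0, "gripper": 0}, {"dx": 0, "dy": -0.03, "dz": 0, "ax": 0, "ay": 0, "az": 0, "gripper": 0}, {"dx": 0, "dy": -0.02, "dz": 0, "ax": 0, "ay": 0, "az": 0, "gripper": 0}, {"dx": 0, "dy": 0, "dz": 0, "ax": 0, "ay": 0, "az": 0, "gripper": 0}, {"dx": 0, "dy": 0, "dz": 0, "ax": 0, "ay": 0, "az": 0, "gripper": 0}]'

```text
clock: 8.43
eef_pos: [529.8, 98.5, 215.2]
tool_rot: [3.141, 0.0, -3.112]
force: [0.2, -0.5, -8.1]
width: 15.2
gripper_force: 59.0
```

Emit:
step_arm --plan '[{"dx": 0.007, "dy": 0, "dz": 0, "ax": 0, "ay": 0, "az": 0, "gripper": 0}, {"dx": 0, "dy": 0, "dz": 0, "ax": 0, "ay": 0, "az": 0, "gripper": 0}, {"dx": 0, "dy": 0, "dz": 0, "ax": 0, "ay": 0, "az": 0, "gripper": 0}]'

```text
clock: 8.8
eef_pos: [529.1, 98.6, 215.7]
tool_rot: [3.141, 0.003, -3.112]
force: [5.0, 0.9, -8.7]
width: 15.4
gripper_force: 58.9
```

Run:
```python
from plan import *
np.set_printoptions(precision=4,suppress=True,linewidth=200)
R,p,s=now()
c=(tgt(35,0,0,0)[0],p)
for q,n in(((35,0,3,12),3),((36,0,2,28),6)):
    b=tgt(*q);print(q,b[1]);print(rows(c,b,n));c=b
```

```text
(35, 0, 3, 12) [529.7544  82.654  227.8822]
[[-0.0002 -0.0177 -0.0135 -0.0444  0.     -0.    ]
 [-0.0002 -0.0168 -0.0148 -0.0444  0.     -0.    ]
 [-0.0002 -0.0157 -0.0159 -0.0444  0.     -0.    ]]
(36, 0, 2, 28) [530.5048  57.3719 240.3363]
[[ 0.     -0.0123 -0.0097 -0.0296 -0.      0.    ]
 [ 0.     -0.0118 -0.0103 -0.0296 -0.      0.    ]
 [ 0.     -0.0114 -0.0108 -0.0296 -0.      0.    ]
 [ 0.     -0.0108 -0.0113 -0.0296 -0.      0.    ]
 [ 0.     -0.0103 -0.0118 -0.0296 -0.      0.    ]
 [ 0.     -0.0097 -0.0123 -0.0296 -0.      0.    ]]
```

Emit:
step_arm --plan '[{"dx": 0, "dy": -0.0177, "dz": -0.0135, "ax": -0.0444, "ay": 0, "az": 0, "gripper": 0}, {"dx": 0, "dy": -0.0168, "dz": -0.0148, "ax": -0.0444, "ay": 0, "az": 0, "gripper": 0}, {"dx": 0, "dy": -0.0157, "dz": -0.0159, "ax": -0.0444, "ay": 0, "az": 0, "gripper": 0}, {"dx": 0, "dy": 0, "dz": 0, "ax": 0, "ay": 0, "az": 0, "gripper": 0}, {"dx": 0, "dy": 0, "dz": 0, "ax": 0, "ay": 0, "az": 0, "gripper": 0}]'

```text
clock: 9.43
eef_pos: [529.7, 80.4, 227.6]
tool_rot: [2.935, 0.003, -3.114]
force: [5.7, -1.9, -8.3]
width: 15.2
gripper_force: 59.8
```

Run:
```python
from plan import *
np.set_printoptions(precision=4,suppress=True,linewidth=200)
R,p,s=now();print(p,s["force"],np.degrees(s["tool_rot"]))
b=tgt(36,0,2,28);print(rows((R,p),b,1)[0]);print(rows((R,p),b,6))
```

```text
[529.7115  80.4473 227.5964] [ 5.7044 -1.9128 -8.3094] [ 168.1755    0.1843 -178.3933]
[-0.0006 -0.0666 -0.0573 -0.1797  0.0023 -0.0003]
[[-0.0001 -0.0111 -0.0096 -0.03    0.0004 -0.    ]
 [-0.0001 -0.0106 -0.0101 -0.03    0.0004 -0.    ]
 [-0.0001 -0.0102 -0.0106 -0.03    0.0004 -0.    ]
 [-0.0001 -0.0096 -0.011  -0.03    0.0004 -0.    ]
 [-0.0001 -0.0091 -0.0115 -0.03    0.0004 -0.    ]
 [-0.0001 -0.0086 -0.0119 -0.03    0.0004 -0.    ]]
```

Emit:
step_arm --plan '[{"dx": 0.002, "dy": -0.011, "dz": -0.0096, "ax": -0.03, "ay": 0, "az": 0, "gripper": 0}, {"dx": 0, "dy": -0.0106, "dz": -0.01, "ax": -0.03, "ay": 0, "az": 0, "gripper": 0}, {"dx": 0, "dy": -0.01, "dz": -0.0106, "ax": -0.03, "ay": 0, "az": 0, "gripper": 0}, {"dx": 0, "dy": -0.0096, "dz": -0.011, "ax": -0.03, "ay": 0, "az": 0, "gripper": 0}, {"dx": 0, "dy": -0.009, "dz": -0.0115, "ax": -0.03, "ay": 0, "az": 0, "gripper": 0}, {"dx": 0, "dy": -0.0086, "dz": -0.012, "ax": -0.03, "ay": 0, "az": 0, "gripper": 0}, {"dx": 0, "dy": 0, "dz": 0, "ax": 0, "ay": 0, "az": 0, "gripper": 0}, {"dx": 0, "dy": 0, "dz": 0, "ax": 0, "ay": 0, "az": 0, "gripper": 0}, {"dx": 0, "dy": 0, "dz": 0, "ax": 0, "ay": 0, "az": 0, "gripper": 0}, {"dx": 0, "dy": 0, "dz": 0, "ax": 0, "ay": 0, "az": 0, "gripper": 0}, {"dx": 0, "dy": 0, "dz": 0, "ax": 0, "ay": 0, "az": 0, "gripper": 0}, {"dx": 0, "dy": 0, "dz": 0, "ax": 0, "ay": 0, "az": 0, "gripper": 0}, {"dx": 0, "dy": 0, "dz": 0, "ax": 0, "ay": 0, "az": 0, "gripper": 0}, {"dx": 0, "dy": 0, "dz": 0, "ax": 0, "ay": 0, "az": 0, "gripper": 0}]'

```text
clock: 11.18
eef_pos: [530.2, 57.8, 240.1]
tool_rot: [2.654, 0.004, -3.114]
force: [5.6, -0.9, -6.5]
width: 15.2
gripper_force: 60.4
```

Run:
```python
from cell import ctrl
import cv2,numpy as np
s=ctrl.read_state();print(s["eef_pos"],np.degrees(s["tool_rot"]),s["force"])
a=ctrl.get_image("top")["color"][170:270,240:440];b=ctrl.get_image("scene")["color"][100:250,230:470]
a=cv2.resize(a,(500,250));b=cv2.resize(b,(560,350))
c=np.zeros((600,560,3),np.uint8);c[:250,:500]=a;c[250:]=b;cv2.imwrite("pics/m2.png",c[...,::-1])
```

```text
[530.20343423  57.75856632 240.1301842 ] [ 152.05822063    0.23024745 -178.39280855] [ 5.59057302 -0.9259803  -6.52141415]
```

View pics/m2.png

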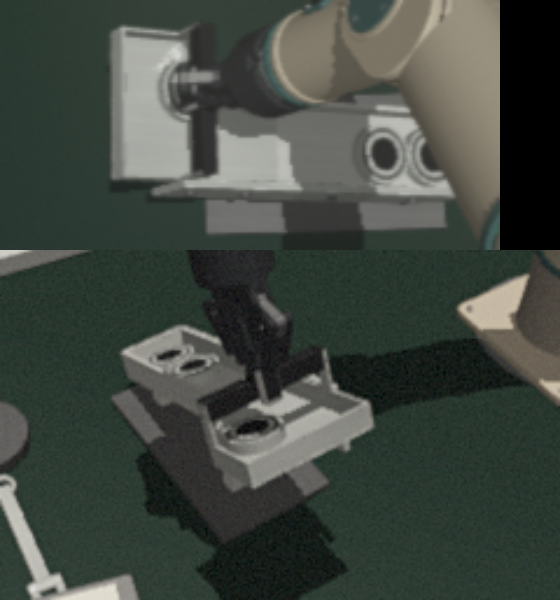

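Two bearings lie flat in the channel (top panel, (385,155) and (430,155)). The third is still against the slanted wall (scene panel, (250,428)), so I'm tipping further about the nose tip.

Run:
```python
from plan import *
np.set_printoptions(precision=4,suppress=True,linewidth=200)
R,p,s=now();c=(R,p)
tip=lambda R,p: p+R@F@(np.array([-90,31,0])-G)
C=Ro.from_euler("z",91.7,degrees=True).as_matrix()@Ro.from_euler("y",-27,degrees=True).as_matrix()
t=tip(R,p);print("tip in channel",C.T@(t-M))
for a,n in((37,4),(42,2)):
    Rt=tgt(0,0,0,a)[0];b=(Rt,t+[0,0,1]-Rt@F@(np.array([-90,31,0])-G));print(a,b[1]);print(rows(c,b,n));c=b
```

```text
tip in channel [-34.9301  -0.0331   0.781 ]
37 [531.0653  39.6043 250.3921]
[[-0.0003 -0.0094 -0.0146 -0.0252  0.0007  0.0001]
 [-0.0003 -0.0088 -0.015  -0.0252  0.0007  0.0001]
 [-0.0003 -0.0082 -0.0153 -0.0252  0.0007  0.0001]
 [-0.0003 -0.0076 -0.0156 -0.0252  0.0007  0.0001]]
42 [531.38    28.9983 254.3079]
[[-0.     -0.0102 -0.0159 -0.0278  0.     -0.    ]
 [-0.     -0.0095 -0.0163 -0.0278  0.     -0.    ]]
```

Emit:
step_arm --plan '[{"dx": 0, "dy": -0.0094, "dz": -0.0146, "ax": -0.0252, "ay": 0, "az": 0, "gripper": 0}, {"dx": 0, "dy": -0.0088, "dz": -0.015, "ax": -0.0252, "ay": 0, "az": 0, "gripper": 0}, {"dx": 0, "dy": -0.0082, "dz": -0.0153, "ax": -0.0252, "ay": 0, "az": 0, "gripper": 0}, {"dx": 0, "dy": -0.0076, "dz": -0.0156, "ax": -0.0252, "ay": 0, "az": 0, "gripper": 0}, {"dx": 0, "dy": 0, "dz": 0, "ax": 0, "ay": 0, "az": 0, "gripper": 0}, {"dx": 0, "dy": 0, "dz": 0, "ax": 0, "ay": 0, "az": 0, "gripper": 0}, {"dx": 0, "dy": 0, "dz": 0, "ax": 0, "ay": 0, "az": 0, "gripper": 0}, {"dx": 0, "dy": 0, "dz": 0, "ax": 0, "ay": 0, "az": 0, "gripper": 0}, {"dx": 0, "dy": 0, "dz": 0, "ax": 0, "ay": 0, "az": 0, "gripper": 0}, {"dx": 0, "dy": 0, "dz": 0, "ax": 0, "ay": 0, "az": 0, "gripper": 0}, {"dx": 0, "dy": 0, "dz": 0, "ax": 0, "ay": 0, "az": 0, "gripper": 0}, {"dx": 0, "dy": 0, "dz": 0, "ax": 0, "ay": 0, "az": 0, "gripper": 0}]'

```text
clock: 12.78
eef_pos: [530.7, 39.7, 250.3]
tool_rot: [2.496, 0.004, -3.114]
force: [4.6, -1.8, -4.2]
width: 15.0
gripper_force: 60.7
```

Run:
```python
from cell import ctrl
import cv2,numpy as np
s=ctrl.read_state();print(s["eef_pos"],np.degrees(s["tool_rot"]),s["force"],s["qpos"])
a=ctrl.get_image("top")["color"][170:270,240:440];b=ctrl.get_image("scene")["color"][100:250,230:470]
a=cv2.resize(a,(500,250));b=cv2.resize(b,(560,350))
c=np.zeros((600,560,3),np.uint8);c[:250,:500]=a;c[250:]=b;cv2.imwrite("pics/m3.png",c[...,::-1])
```

```text
[530.6572733   39.70064899 250.30156238] [ 142.99465924    0.20143952 -178.40799548] [ 4.60835513 -1.75994115 -4.16873562] [ 0.59523896  0.63949465 -0.55778688  1.83709683 -0.41571311  0.88304274
  2.00388787]
```

View pics/m3.png

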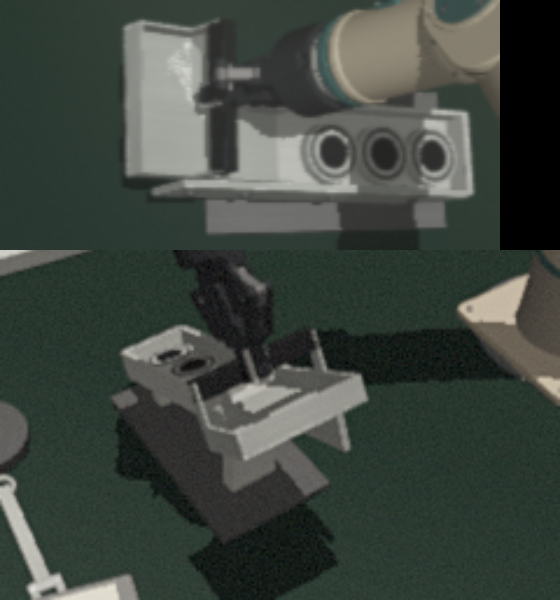

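All three bearings lie flat in single file in the channel ((333,152), (385,152), (433,155) in the top panel) and the tray is empty. Now I un-tip, withdraw, and return the tray to its old free spot.

Run:
```python
from plan import *
np.set_printoptions(precision=4,suppress=True,linewidth=200)
R,p,s=now();c=(R,p)
C=Ro.from_euler("z",91.7,degrees=True).as_matrix()@Ro.from_euler("y",-27,degrees=True).as_matrix()
t=p+R@F@(np.array([-90,31,0])-G)
def P(a,x,y,z):
    Rt=tgt(0,0,0,a)[0];return Rt,t+C@[x,y,z]-Rt@F@(np.array([-90,31,0])-G)
for b,n in((P(27,0,-1,3),4),(P(27,90,-3,6),1),(P(0,110,-6,30),4)):
    print(b[1],rows(c,b,n).tolist() and rows(c,b,n));c=b
b=(c[0],np.array([546.3,301.4,120.]));print(rows(c,b,1))
```

```text
[531.3551  58.4643 242.3191] [[-0.001   0.0085  0.0147  0.0278  0.0006  0.    ]
 [-0.0011  0.0091  0.0143  0.0278  0.0006  0.    ]
 [-0.0011  0.0097  0.0139  0.0278  0.0006  0.    ]
 [-0.0011  0.0103  0.0135  0.0278  0.0006  0.    ]]
[531.0157 137.3176 285.8512] [[-0.0067  0.3    -0.01    0.      0.      0.    ]]
[532.5673 186.1623 272.5855] [[-0.0025  0.0312  0.0283  0.075  -0.      0.    ]
 [-0.0025  0.0343  0.0244  0.075  -0.      0.    ]
 [-0.0025  0.0369  0.0202  0.075  -0.      0.    ]
 [-0.0025  0.0391  0.0158  0.075  -0.      0.    ]]
[[-0.0572  0.3826  0.5086  0.      0.      0.    ]]
```

Emit:
step_arm --plan '[{"dx": -0.0025, "dy": 0.0085, "dz": 0.0147, "ax": 0.0278, "ay": 0, "az": 0, "gripper": 0}, {"dx": -0.0025, "dy": 0.009, "dz": 0.0143, "ax": 0.0278, "ay": 0, "az": 0, "gripper": 0}, {"dx": -0.0025, "dy": 0.0097, "dz": 0.014, "ax": 0.0278, "ay": 0, "az": 0, "gripper": 0}, {"dx": -0.0025, "dy": 0.0103, "dz": 0.0135, "ax": 0.0278, "ay": 0, "az": 0, "gripper": 0}, {"dx": 0, "dy": 0.02, "dz": -0.002, "ax": 0, "ay": 0, "az": 0, "gripper": 0}, {"dx": 0, "dy": 0.04, "dz": -0.004, "ax": 0, "ay": 0, "az": 0, "gripper": 0}, {"dx": 0, "dy": 0.06, "dz": -0.004, "ax": 0, "ay": 0, "az": 0, "gripper": 0}, {"dx": -0.003, "dy": 0.06, "dz": 0, "ax": 0, "ay": 0, "az": 0, "gripper": 0}, {"dx": -0.003, "dy": 0.06, "dz": 0, "ax": 0, "ay": 0, "az": 0, "gripper": 0}, {"dx": -0.003, "dy": 0.06, "dz": 0, "ax": 0, "ay": 0, "az": 0, "gripper": 0}, {"dx": -0.003, "dy": 0.031, "dz": 0.028, "ax": 0.075, "ay": 0, "az": 0, "gripper": 0}, {"dx": -0.003, "dy": 0.034, "dz": 0.024, "ax": 0.075, "ay": 0, "az": 0, "gripper": 0}, {"dx": -0.003, "dy": 0.037, "dz": 0.02, "ax": 0.075, "ay": 0, "az": 0, "gripper": 0}, {"dx": -0.003, "dy": 0.039, "dz": 0.016, "ax": 0.075, "ay": 0, "az": 0, "gripper": 0}, {"dx": 0, "dy": 0, "dz": 0, "ax": 0, "ay": 0, "az": 0, "gripper": 0}, {"dx": 0, "dy": 0, "dz": 0, "ax": 0, "ay": 0, "az": 0, "gripper": 0}]'

```text
clock: 14.88
eef_pos: [533.4, 187.2, 273.2]
tool_rot: [3.137, -0.001, -3.112]
force: [0.0, -0.6, -3.3]
width: 15.3
gripper_force: 60.7
```

Run:
```python
from plan import *
np.set_printoptions(precision=4,suppress=True,linewidth=200)
R,p,s=now();print(p,np.degrees(s["tool_rot"]),s["force"],s["width"])
b=(tgt(0,0,0,0)[0],np.array([546.3,301.4,90.]));print(rows((R,p),b,1))
```

```text
[533.3628 187.1698 273.2273] [ 179.7158   -0.0498 -178.3128] [ 0.0075 -0.552  -3.2816] 15.266958551985399
[[-0.0548  0.3763  0.6126  0.0032 -0.0006 -0.0001]]
```

Emit:
step_arm --plan '[{"dx": -0.007, "dy": 0.047, "dz": 0, "ax": 0.003, "ay": 0, "az": 0, "gripper": 0}, {"dx": -0.007, "dy": 0.047, "dz": 0, "ax": 0, "ay": 0, "az": 0, "gripper": 0}, {"dx": -0.007, "dy": 0.047, "dz": 0, "ax": 0, "ay": 0, "az": 0, "gripper": 0}, {"dx": -0.007, "dy": 0.047, "dz": 0, "ax": 0, "ay": 0, "az": 0, "gripper": 0}, {"dx": -0.007, "dy": 0.047, "dz": 0.04, "ax": 0, "ay": 0, "az": 0, "gripper": 0}, {"dx": -0.007, "dy": 0.047, "dz": 0.07, "ax": 0, "ay": 0, "az": 0, "gripper": 0}, {"dx": -0.007, "dy": 0.047, "dz": 0.08, "ax": 0, "ay": 0, "az": 0, "gripper": 0}, {"dx": -0.006, "dy": 0.047, "dz": 0.08, "ax": 0, "ay": 0, "az": 0, "gripper": 0}, {"dx": 0, "dy": 0, "dz": 0.08, "ax": 0, "ay": 0, "az": 0, "gripper": 0}, {"dx": 0, "dy": 0, "dz": 0.08, "ax": 0, "ay": 0, "az": 0, "gripper": 0}, {"dx": 0, "dy": 0, "dz": 0.08, "ax": 0, "ay": 0, "az": 0, "gripper": 0}, {"dx": 0, "dy": 0, "dz": 0.06, "ax": 0, "ay": 0, "az": 0, "gripper": 0}, {"dx": 0, "dy": 0, "dz": 0.04, "ax": 0, "ay": 0, "az": 0, "gripper": 0}, {"dx": 0, "dy": 0, "dz": 0, "ax": 0, "ay": 0, "az": 0, "gripper": 0}, {"dx": 0, "dy": 0, "dz": 0, "ax": 0, "ay": 0, "az": 0, "gripper": 0}]'

```text
clock: 16.75
eef_pos: [547.6, 300.6, 91.0]
tool_rot: [3.141, 0.001, -3.112]
force: [0.7, -0.3, -3.2]
width: 15.2
gripper_force: 60.6
```

Emit:
step_arm --plan '[{"dx": 0, "dy": 0, "dz": 0.03, "ax": 0, "ay": 0, "az": 0, "gripper": 0}, {"dx": 0, "dy": 0, "dz": 0.025, "ax": 0, "ay": 0, "az": 0, "gripper": 0}, {"dx": 0, "dy": 0, "dz": 0.015, "ax": 0, "ay": 0, "az": 0, "gripper": 0}, {"dx": 0, "dy": 0, "dz": 0.01, "ax": 0, "ay": 0, "az": 0, "gripper": 0}, {"dx": 0, "dy": 0, "dz": 0.005, "ax": 0, "ay": 0, "az": 0, "gripper": 0}, {"dx": 0, "dy": 0, "dz": 0, "ax": 0, "ay": 0, "az": 0, "gripper": 0}, {"dx": 0, "dy": 0, "dz": 0, "ax": 0, "ay": 0, "az": 0, "gripper": 0}]'

```text
clock: 17.62
eef_pos: [546.9, 300.1, 65.3]
tool_rot: [-3.141, -0.0, -3.112]
force: [-2.9, -1.8, 4.2]
width: 14.6
gripper_force: 61.6
```

Emit:
step_arm --plan '[{"dx": 0, "dy": 0, "dz": 0, "ax": 0, "ay": 0, "az": 0, "gripper": 0.5}, {"dx": 0, "dy": 0, "dz": 0, "ax": 0, "ay": 0, "az": 0, "gripper": 0.8}, {"dx": 0, "dy": 0, "dz": 0, "ax": 0, "ay": 0, "az": 0, "gripper": 0.8}, {"dx": 0, "dy": 0, "dz": 0, "ax": 0, "ay": 0, "az": 0, "gripper": 0.8}, {"dx": 0, "dy": 0, "dz": 0, "ax": 0, "ay": 0, "az": 0, "gripper": 0.8}, {"dx": 0, "dy": 0, "dz": -0.04, "ax": 0, "ay": 0, "az": 0, "gripper": 0.8}, {"dx": 0, "dy": 0, "dz": -0.08, "ax": 0, "ay": 0, "az": 0, "gripper": 0.8}, {"dx": 0, "dy": 0, "dz": -0.1, "ax": 0, "ay": 0, "az": 0, "gripper": 0.8}, {"dx": 0, "dy": 0, "dz": -0.1, "ax": 0, "ay": 0, "az": 0, "gripper": 0.8}, {"dx": 0, "dy": 0, "dz": -0.1, "ax": 0, "ay": 0, "az": 0, "gripper": 0.8}, {"dx": 0, "dy": 0, "dz": -0.05, "ax": 0, "ay": 0, "az": 0, "gripper": 0.8}, {"dx": 0, "dy": 0, "dz": 0, "ax": 0, "ay": 0, "az": 0, "gripper": 0.8}, {"dx": 0, "dy": 0, "dz": 0, "ax": 0, "ay": 0, "az": 0, "gripper": 0.8}]'

```text
clock: 19.25
eef_pos: [546.4, 299.7, 204.8]
tool_rot: [-3.14, -0.002, -3.112]
force: [0.1, -0.8, -0.4]
width: 68.3
gripper_force: 0.0
```

Run:
```python
from cell import ctrl
import cv2
print(ctrl.read_state()["width"])
cv2.imwrite("pics/fin.png",ctrl.get_image("scene")["color"][...,::-1])
```

```text
68.28179280274308
```

View pics/fin.png

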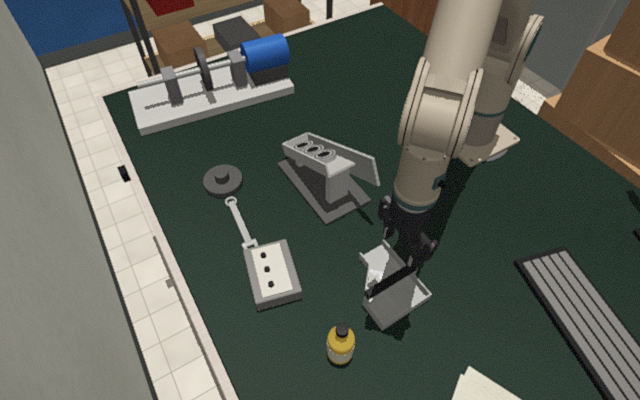

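The three bearings are in the channel at (300–325, 147–155), the empty tray sits flat at (395,285), the gripper is clear, and the bystanders have not moved.

```bash
python3 -c "
from cell import ctrl
print(ctrl.finish_job())"
```

```text
the job is handed in; nothing more can be done
None
```

All three bearings were tipped flat and in single file into the feed channel, the empty tray is set down flat on the bench and released, and the job was handed in at about 19 s; no verdict came back.

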